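Load a glass test slide under the sprung clips of a viewing stage

TASK

Pick up the glass paint-test slide by its upright grip, set its front end flat on the stage between the guide rails, and slide it gently in until both sprung clips have ridden up over its raised front bar and snapped down onto the glass behind it. The clip bridge is clamped at a different depth each time, so feel for the snap and do not ram the slide into the sprung buffer or press it hard on the stage; then let go, leaving the slide latched and the other things undisturbed.

Things in the scene. Friction and masses are not known exactly. Their poses are not given: they have to be found in the camera images.
- test_slide: Loose framed glass slide, grey, about 0.12 kg, lying flat. Plate 110 (x) x 56 (y) x 5 mm thick; at its front (+x) end a raised bar 12 mm long in x, 10 mm high, full width; at its tail an upright grip, x = -54 to -26 mm, 14 mm wide in y, z = 5 to 42 mm. Origin: centre of the underside; +x goes in first, z up.
- slide_grip (a point): Point to grip, in the slide's upright grip: x = -40, y = 0, z = 32 mm in the slide's frame. Close the fingers across the 14 mm width, along the slide's y. Axes as the slide's.
- stage: Fixed stage, a dark flat slippery bed (friction 0.2) 186 (x) x 84 (y) x 18 mm high. Origin: centre of its underside; the slide goes in along its +x from the open -x end. Two aluminium rails, 6 mm above the bed, leave a channel 59 mm wide from x = -45 to +40 mm. At the far end an aluminium bridge (top 41, knobs 47 mm above the table) carries two clips and a buffer.
- bed (a point): Centre of the bed's surface, 18 mm above the stage's origin; axes as the stage's.
- mouth (a point): On the bed's surface on the centre line at stage x = -67 mm, where the rails' flared ends begin: some 65 mm apart here, narrowing to the 59 mm channel at x = -45 mm. Axes as the stage's.
- clip_middle (a point): On the bed's surface at stage x = +14, y = 0: under the clips' noses IF the bridge is at its middle setting. The bridge is really clamped anywhere up to 12 mm nearer or farther in x, which is not reported: feel or see it. Noses at y = +-16 mm; their upturned toes reach 22 mm before the noses, 15 mm above the bed; the buffer's face is 16 mm beyond the noses.
- clip_l (a joint): Left sprung steel clip, hinged 52 mm beyond its nose (rad, grows as the nose rises). 0 = rest, nose 3 mm above the bed; about 0.04 = down on the slide's glass; about 0.13 = riding on the front bar. Pushing the bar under both clips takes a push rising to 8 to 12 N, then 1 to 3 N along the bar. It is fully down when the bar's rear edge is 3 mm past the nose; 1 mm later the slide meets the buffer.
- clip_r (a joint): Right sprung clip, same as the left one; both act together.
- buffer (a joint): Sprung rubber buffer on the centre line, up to 11 mm above the bed (m, grows as it is pushed along the stage's +x; 0 = free). Starts at 2.5 N, 2.5 N more per mm; over 4 mm (12.5 N) is ramming. When the slide is let go it pushes it back until the bar rests against the clips' noses, which hold it.
- masking_tape: Bystander: roll of masking tape, 92 mm across, 24 mm high; origin at the centre of its underside.
- pot_small: Bystander: small white pot with black lid, 56 mm across, 36 mm high; origin at the centre of its underside.
- lacquer_jar: Bystander: red-brown jar with grey lid, 52 mm across, 60 mm high; origin at the centre of its underside.

How it is judged:
On the way:
1. With the slide down on the bed in the channel, both clips ride up onto its front bar together (value of joint each of clip_l, clip_r above 0.1 rad and z of test_slide in the frame of bed between -0.003 and 0.004 m), for 0.05 s.
At the end, for the whole second after the job is handed in: The slide lies flat on the bed (3 mm, 0.05 rad) in the channel (5 mm, 0.1 rad off its line), its centre 6 to 44 mm before the stage's centre, both clips down on its glass behind the front bar (0.015 to 0.075 rad), buffer pressed under 3 mm; slide released and at rest (value of joint clip_l between 0.015 and 0.075 rad and value of joint clip_r between 0.015 and 0.075 rad and x of test_slide in the frame of bed between -0.044 and -0.006 m and y of test_slide in the frame of bed between -0.005 and 0.005 m and z of test_slide in the frame of bed below 0.003 m and angle between test_slide's own z axis and vertical below 0.05 rad and angle between the x axis of test_slide and the x axis of stage, either way round below 0.1 rad and value of joint buffer below 0.003 m and linear speed of test_slide below 0.01 m/s); the robot touches nothing.
It fails at once if The slide is rammed into the buffer (pushed in more than 4 mm) (value of joint buffer above 0.004 m).
It fails at once if The slide is pressed on the stage's bed or rails with more than 25 N (contact force between test_slide and stage above 25 N).
It fails at once if The clips are bent far up (over 0.3 rad) (value of joint any of clip_l, clip_r above 0.3 rad).
It fails at once if A bystander is moved more than 20 mm (distance of any of masking_tape, pot_small, lacquer_jar from where it was at the start of the episode above 0.02 m).
It also fails if it takes over 56 s, if anything falls off the work surface, if the arm or the gripper's body presses on something with over 40 N, if the wrist force passes 120 N, or if a joint passes its speed limit or range.

ROBOT

A 6-joint arm with a two-finger parallel gripper is mounted at the origin on the work surface; the furniture and walls round the work are solid. World frame = base frame: x ahead of the robot, y to its left, z up, the work surface at z = 0. Lengths are in m, angles in rad, forces in N, time in s.
With the tool pointing down it reaches from about 0.4 to 0.825 m from the base axis. Payload 7 kg.
Tool frame: the origin (TCP) lies at the very end of the fingers, on their centre line; the grasp point (between the pads) lies 19 mm behind it; z points along the fingers, y is the line along which they close (so a half turn about z gives the same grasp; the last joint's range is limited). The gripper opens to 88 mm and grips with 3 to 60 N. Pads are 19 mm wide; open, the fingers measure 130 mm over their backs; the gripper's body (78 mm by 193 mm) begins 47 mm behind the grasp point.
Start: joints at [1.412, 0.359, 0.012, 0, -1.224, -0.288], TCP at [0.292, 0.609, 0.227] pointing down, gripper open.
Joint ranges: [-3.07, 3.07], [-1.43, 2.12], [-1.02, 1.25], [-3.03, 1.67], [-3.05, -0], [-3.03, 3.03]. Speed limits (rad/s): [2.39, 2.39, 3.01, 3.14, 3.14, 3.14].

INTERFACE

Orientations are given as [roll, pitch, yaw] about the fixed x, y, z axes, in that order (R = Rz(yaw) Ry(pitch) Rx(roll)).
In Python, from station import arm, grab_frame gives the robot as it stands.
- The arm moves only by the tool jog_arm, never from a script. Its argument "deltas" is a list that holds one entry, the list of rows, each a list of 4 numbers: the shift along the tool's x, y, z in units of 60 mm (1.0 is 60 mm), then the turn about the tool's z in units of 5 degrees (1.0 is 5 degrees). A call has 1 to 8 rows; each row is the pose to reach, as a shift and turn from the pose commanded when the call began, along the tool's axes at that moment; what a row does not reach only later rows make up. A row lasts 1/8 s, in which the tool goes at most 62.5 mm and 10.7 degrees, less where a joint would pass 70% of its speed; a pose out of reach is approached as far as the arm can. A call with a gripper value outside its range is refused whole. "grip" is the finger opening in mm, from 0 to 87.6, set as the call begins (left out, the last holds). The fingers move at their own pace and stop on an object; "squeeze" is the grip in N (left out, the last holds). Time passes only in rows, so rows that repeat a pose let the fingers close. It gives the time, the measured TCP pose, the force, the opening and the grip force at its end, in the units of the state.
- arm.get_state(): the state, without advancing time (a new reading comes with each control period).
- grab_frame(name): name is "side" or "top" or "wrist"; returns a dict with "img" (480x640x3 uint8, red, green, blue), "vfov" (degrees; the focal length in pixels is half the picture's height over the tangent of half this angle, whatever the lens; pixels are square), "cx", "cy" (the principal point, pixels), "xyz" and "rotation" of the camera in the world. Camera axes: x right, y down, z forward; pixel columns grow to the right and rows downward; lengths in m; the calibration is good to about 2 mm. A picture is of the moment at which its call begins. There is no depth.
- arm.job_done(): hands the job in; it is judged then, once.
The state is a dict: "t": time; "q": joint angles; "qd": joint speeds; "joint_efforts": joint torques, N m; "eef_pos": TCP position; "ee_rot": TCP orientation; "force": force on the tool from outside, world axes, zero at the start; "moment": the same for the moment, N m; "width": finger opening in m; "gripper_force": force on a finger pad.
Only numpy, scipy, OpenCV 4.12 (cv2) and the standard library are available. Lean on these libraries where they do the work, as an engineer would, in place of code of your own. Each camera call takes 0.05 s, during which the arm holds its last target. There are 200 camera calls.

## Working session

There is one attempt and no reset: what is moved stays moved. The work goes in short steps, Python scripts to look and compute and a tool call to move; the robot and the scene stay as the last step left them, time stands still between calls to the robot, and variables do not carry over. Pictures are saved under pics/ and viewed, at most 10 in all, crops included, and the job is handed in when it is done.

Besides the shell and the picture viewer there is one more tool, called after ">>>" in YAML: its name, and indented under it one key for each argument. jog_arm: Moves the arm, as the interface text tells. Its arguments: {"type":"object","properties":{"deltas":{"type":"array"},"grip":{"type":"number"},"squeeze":{"type":"number"}},"required":["deltas"]}

```bash
ls; mkdir -p pics; python3 - <<'E'
from station import arm, grab_frame
import cv2, pickle
s=arm.get_state(); print(s)
fs={}
for n in ("top","side"):
    f=grab_frame(n); fs[n]=f
    print(n,f["vfov"],f["cx"],f["cy"],f["xyz"],f["rotation"])
    cv2.imwrite(f"pics/{n}0.png",f["img"][:,:,::-1])
pickle.dump(fs,open("f0.pkl","wb"))
E
```

```text
pics
{'t': 0.0, 'q': array([ 1.41214026e+00,  3.59370040e-01,  1.10482609e-02, -3.54710560e-04,
       -1.22411453e+00, -2.88137386e-01]), 'qd': array([ 1.33586842e-03,  4.98977649e-04, -2.35009970e-05,  9.37763993e-04,
       -7.83005093e-04,  1.90666721e-04]), 'joint_efforts': array([ 2.76781182e-03, -5.82729328e+01,  2.93051898e+01,  6.99731380e+00,
        6.89771390e-03, -1.54028357e-04]), 'eef_pos': array([0.29143787, 0.60828471, 0.22562816]), 'ee_rot': array([ 3.13992552e+00, -1.46370348e-04, -4.46914124e-01]), 'force': array([ 0.55447278, -0.05292092, -0.52269654]), 'moment': array([ 0.01530824, -0.0094169 ,  0.02839988]), 'gripper_force': 0.0, 'width': 0.08789999032931417}
top 55.30705044575764 317.09591297314637 242.71300917746598 [0.46140396 0.13651255 0.9260114 ] [-2.99807759e+00  4.27429063e-05 -1.57977415e+00]
side 51.80346455513711 316.0356860510643 238.5778867180368 [ 0.0848649  -0.38799011  0.66252817] [-2.26669204 -0.00657998 -0.74885975]
```

View pics/top0.png

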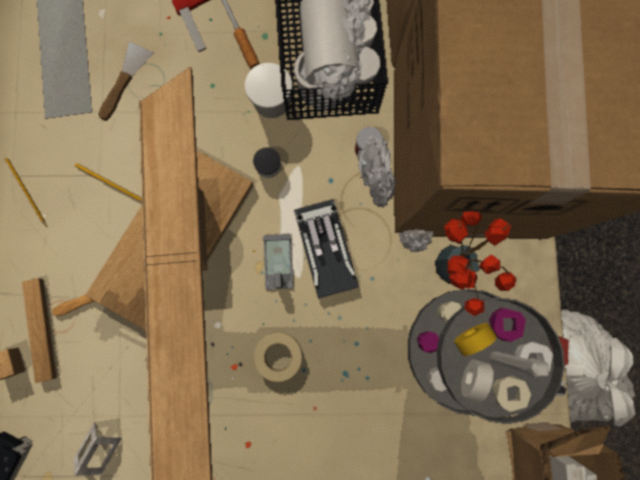

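View pics/side0.png

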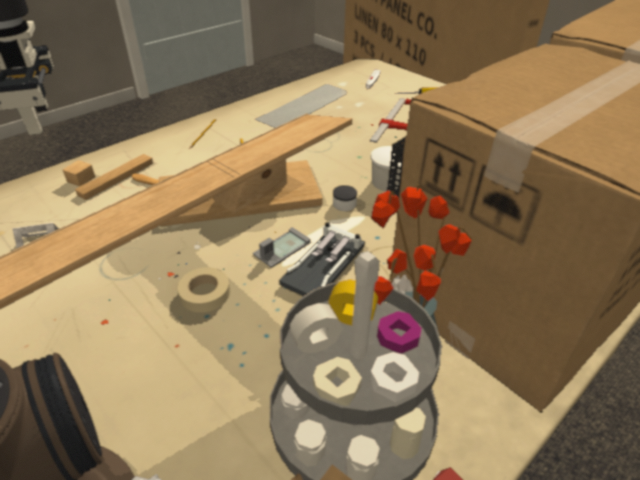

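The top view shows the slide at about (278,262) with its grip at the bottom, and the stage at about (327,250) with its bridge at the top near (318,212). The tape is at (277,357) and the pot at (267,161). In the side view, a raised plank lies between the arm and the work, and the box stands to the right. Next I measure.

```bash
cat > h.py <<'E'
import numpy as np, cv2, pickle
from scipy.spatial.transform import Rotation as R
def cam(f):
    r=np.array(f["rotation"]); M=r if r.ndim==2 else R.from_euler('xyz',r).as_matrix()
    return np.array(f["xyz"]),M,240/np.tan(np.radians(f["vfov"])/2)
def ray(f,u,v):
    c,M,F=cam(f); d=M@np.array([(u-f["cx"])/F,(v-f["cy"])/F,1]); return c,d/np.linalg.norm(d)
def onz(f,u,v,z):
    c,d=ray(f,u,v); return c+d*(z-c[2])/d[2]
def proj(f,p):
    c,M,F=cam(f); q=M.T@(np.array(p)-c); return np.array([F*q[0]/q[2]+f["cx"],F*q[1]/q[2]+f["cy"]])
def tri(f1,p1,f2,p2):
    c1,d1=ray(f1,*p1); c2,d2=ray(f2,*p2)
    t=np.linalg.lstsq(np.c_[d1,-d2],c2-c1,rcond=None)[0]
    a,b=c1+t[0]*d1,c2+t[1]*d2; return (a+b)/2,np.linalg.norm(a-b)
E
python3 - <<'E'
from h import *
fs=pickle.load(open("f0.pkl","rb")); t,s=fs["top"],fs["side"]
a=t["img"][190:310,240:370]; b=s["img"][180:300,240:400]
a=cv2.resize(a,None,fx=5,fy=5,interpolation=cv2.INTER_CUBIC)[:,:,::-1]
b=cv2.resize(b,None,fx=5,fy=5,interpolation=cv2.INTER_CUBIC)[:,:,::-1]
cv2.imwrite("pics/a.png",a); cv2.imwrite("pics/b.png",b)
for n,p in dict(slide=(278,262),stage=(327,250),box=(438,185),plank=(190,70),tape=(277,357)).items(): print(n,onz(t,*p,0))
print("start tcp in top",proj(t,[.291,.608,.226]))
# plank joint line, near end far corner in both views
print("plank far corner",tri(t,(191,69),s,(352,121)))
print("box near-left top corner",tri(t,(441,186),s,(411,100)))
E
```

```text
slide [0.55636396 0.21508146 0.        ]
stage [0.58002948 0.11530159 0.        ]
box [ 0.71427364 -0.11727706  0.        ]
plank [0.97468173 0.40653993 0.        ]
tape [0.36826362 0.21644549 0.        ]
start tcp in top [ -5.17979297 429.91284585]
plank far corner (array([0.92093524, 0.3751968 , 0.10084583]), np.float64(0.0002559063889221111))
box near-left top corner (array([ 0.60839026, -0.01592502,  0.3808711 ]), np.float64(0.001537144223409194))
```

View pics/a.png

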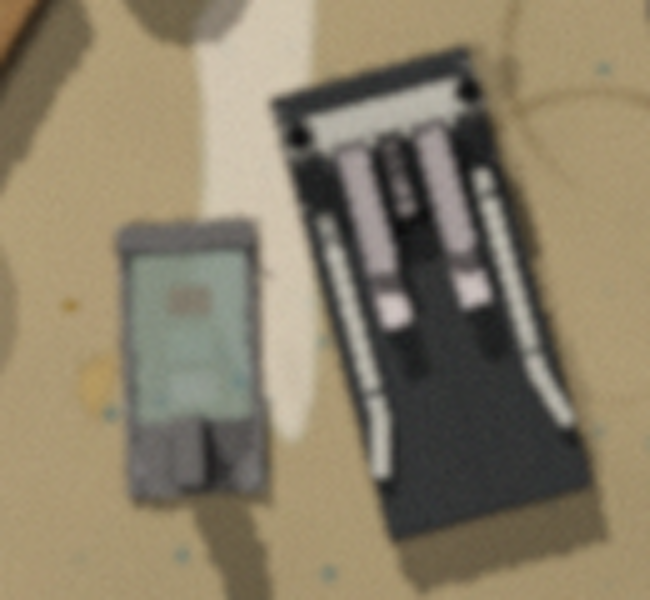

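View pics/b.png

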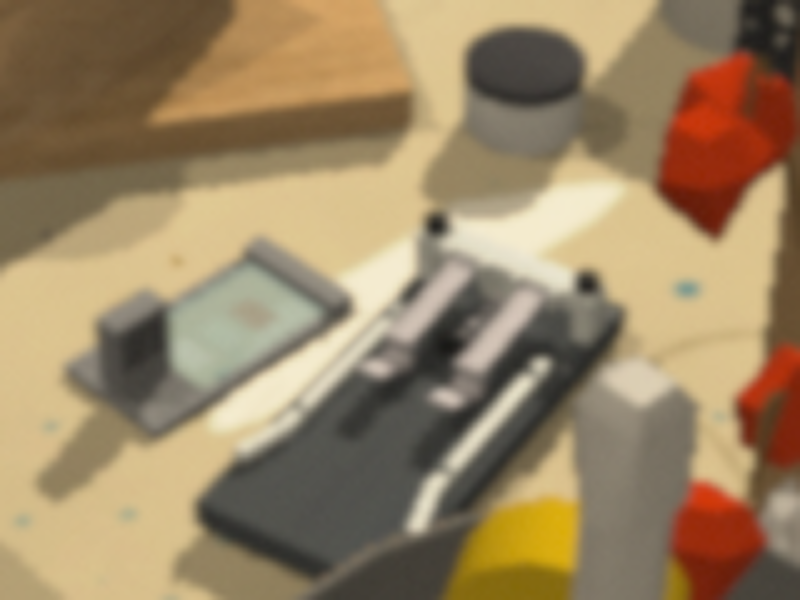

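The crop shows the slide corners at about (118,225), (258,218), (270,497) and (131,503). The stage corners are at about (273,100), (467,47), (590,488) and (393,541), and the clip toes end at about (395,330) and (478,308). Next I refine these with masks.

```bash
cat > meas.py <<'E'
from h import *
fs=pickle.load(open("f0.pkl","rb")); t,s=fs["top"],fs["side"]
up=lambda x,y:(240+(x+.5)/5-.5,190+(y+.5)/5-.5)
def fit(c,L,W):  # corners: front-left, front-right, rear-right, rear-left (order along +x first)
    fl,fr,rr,rl=[np.array(p[:2]) for p in c]
    o=(fl+fr+rr+rl)/4; d=(fl+fr-rr-rl)/2; w=(fl+rl-fr-rr)/2
    return o,np.arctan2(d[1],d[0]),np.linalg.norm(d),np.linalg.norm(w),np.arctan2(-w[0],w[1])
c=[onz(t,*up(*p),.018) for p in [(273,100),(467,47),(590,488),(393,541)]]
st=fit(c,0,0); print("stage hand",st)
c=[onz(t,*up(*p),z) for p,z in [((118,228),.010),((256,219),.010),((270,497),.005),((131,503),.005)]]
sl=fit(c,0,0); print("slide hand",sl)
crop=cv2.resize(t["img"][190:310,240:370],None,fx=5,fy=5,interpolation=cv2.INTER_CUBIC)
hsv=cv2.cvtColor(crop,cv2.COLOR_RGB2HSV)
m=((hsv[...,1]<75)&(hsv[...,2]<175)).astype(np.uint8); m[:,285:]=0; m[:200]=0; m[510:]=0
m=cv2.morphologyEx(m,cv2.MORPH_OPEN,np.ones((15,15)))
k=max(cv2.findContours(m,0,1)[0],key=cv2.contourArea); print("slide rect",cv2.minAreaRect(k)); 
m=(hsv[...,2]<90).astype(np.uint8); m[:,:265]=0; m[:40]=0
m=cv2.morphologyEx(m,cv2.MORPH_CLOSE,np.ones((45,45)))
m=cv2.morphologyEx(m,cv2.MORPH_OPEN,np.ones((25,25)))
k=max(cv2.findContours(m,0,1)[0],key=cv2.contourArea); r=cv2.minAreaRect(k);print("stage rect",r)
b=cv2.boxPoints(r); print(b)
o,th=st[0],st[1]; ax=np.array([np.cos(th),np.sin(th)]); ay=np.array([-ax[1],ax[0]])
def S(p,z,lab):
    q=onz(t,*up(*p),z)[:2]-o; print(lab,np.round([q@ax*1e3,q@ay*1e3],1))
for p in [(395,330),(478,308)]: S(p,.033,"toe")
for p in [(325,215),(483,170)]: S(p,.024,"rail far ends (x=40)")
for p in [(378,395),(530,358)]: S(p,.024,"flare knee (x=-45)")
for p in [(382,480),(570,425)]: S(p,.024,"flare tips (x=-67)")
for p in [(300,137),(470,92)]: S(p,.047,"knobs")
gt=[onz(t,*up(*p),.042) for p in [(176,418),(204,420),(206,486),(180,486)]]; print("grip top",np.mean(gt,0))
E
python3 meas.py
```

```text
stage hand (array([0.58222637, 0.11843176]), np.float64(0.25515140453009166), np.float64(0.18428771693261523), np.float64(0.08110994199227708), np.float64(0.25786318831225324))
slide hand (array([0.55602287, 0.21375126]), np.float64(0.048110716254086326), np.float64(0.11152750359777827), np.float64(0.05583404996384945), np.float64(0.045550934817554935))
slide rect ((185.3328857421875, 358.4735107421875), (281.6524658203125, 168.0593719482422), 86.58905029296875)
stage rect ((435.4544372558594, 294.8494873046875), (464.8984375, 216.12716674804688), 75.43972778320312)
[[272.4241    97.03267 ]
 [481.61008   42.698685]
 [598.48474  492.66632 ]
 [389.2988   547.0003  ]]
toe [-13.2  18.2]
toe [-13.3 -15.6]
rail far ends (x=40) [39.7 32.8]
rail far ends (x=40) [ 40.8 -33. ]
flare knee (x=-45) [-35.4  31.1]
flare knee (x=-45) [-36.9 -30.8]
flare tips (x=-67) [-68.1  38.3]
flare tips (x=-67) [-66.6 -38.8]
knobs [68.2 34.6]
knobs [ 68.2 -34.3]
grip top [0.51704939 0.21159895 0.042     ]
```

```bash
cat > go.py <<'E'
import sys; from h import *
from station import arm
def go(x,y,z,yaw):
    s=arm.get_state(); r=R.from_euler('xyz',s["ee_rot"]); p=np.array(s["eef_pos"])
    d=r.inv().apply(np.array([x,y,z])-p)/.06; dy=(yaw-s["ee_rot"][2]+np.pi)%(2*np.pi)-np.pi
    print("units",np.round(d,4),"turn",round(-np.degrees(dy)/5,4),"t",round(s["t"],2),"pos",p.round(4),"rot",np.round(s["ee_rot"],4),"F",s["force"].round(2),"w",s["width"],"g",s["gripper_force"])
if __name__=="__main__": go(*map(float,sys.argv[1:5]))
E
python3 go.py 0.516 0.212 0.20 0.048
python3 - <<'E'
from h import *
fs=pickle.load(open("f0.pkl","rb")); t,s=fs["top"],fs["side"]
c,d1=ray(t,191,69); _,d2=ray(t,211,478); n=np.cross(d1,d2)
for p in [(352,121),(176,208),(0,300)]:
    cs,d=ray(s,*p); print("plank edge",cs+d*(n@(c-cs))/(n@d))
E
```

```text
units [6.2289 4.339  0.4361] turn -5.6714 t 0.1 pos [0.2915 0.6083 0.2257] rot [ 3.1401e+00 -1.0000e-04 -4.4690e-01] F [-0.41 -0.04 -0.65] w 0.08766502199859609 g 0.0
plank edge [0.92127385 0.37533809 0.10071017]
plank edge [0.40292526 0.33278741 0.11331449]
plank edge [0.08742761 0.30946923 0.11053752]
```

>>> jog_arm:
  deltas:
    - [[0.5, 0.35, 0, -1], [1.3, 0.9, 0, -2.5], [2.3, 1.6, 0, -4], [3.2, 2.2, 0, -5.67], [4.1, 2.85, 0, -5.67], [5.0, 3.5, 0, -5.67], [5.8, 4.1, 0, -5.67], [6.23, 4.34, 0.4, -5.67]]
  grip: 60

```text
t: 1.1
eef_pos: [0.5178, 0.2108, 0.204]
ee_rot: [-3.14, -0.003, 0.048]
force: [2.0, 1.8, -0.6]
width: 0.0597
gripper_force: 0.0
```

>>> jog_arm:
  deltas:
    - [[0, 0, 0, 0], [0, 0, 0, 0], [0, 0, 0, 0]]

```text
t: 1.48
eef_pos: [0.5161, 0.2134, 0.203]
ee_rot: [-3.141, -0.001, 0.049]
force: [-0.8, 0.4, -0.5]
width: 0.0597
gripper_force: 0.0
```

```bash
python3 go.py 0.516 0.212 0.0145 0.048; python3 - <<'E'
from h import *
from station import arm,grab_frame
f=grab_frame("wrist"); pickle.dump(f,open("w1.pkl","wb")); cv2.imwrite("pics/w1.png",f["img"][:,:,::-1]); print(f["xyz"],f["rotation"])
for p in [(.556,.2138,.005),(.516,.212,.042),(.582,.118,.018)]: print(proj(f,p))
E
```

```text
units [-0.005   0.025   3.1419] turn 0.0151 t 1.48 pos [0.5161 0.2134 0.203 ] rot [-3.1411e+00 -6.0000e-04  4.9300e-02] F [-0.84  0.43 -0.48] w 0.05966271458332187 g 0.0
[0.58710889 0.21633161 0.36085104] [ 2.87436308e+00  1.08349037e-03 -1.52237539e+00]
[312.54165285 173.78205508]
[312.45609803 222.07664452]
[417.24595375 151.72402447]
```

View pics/w1.png

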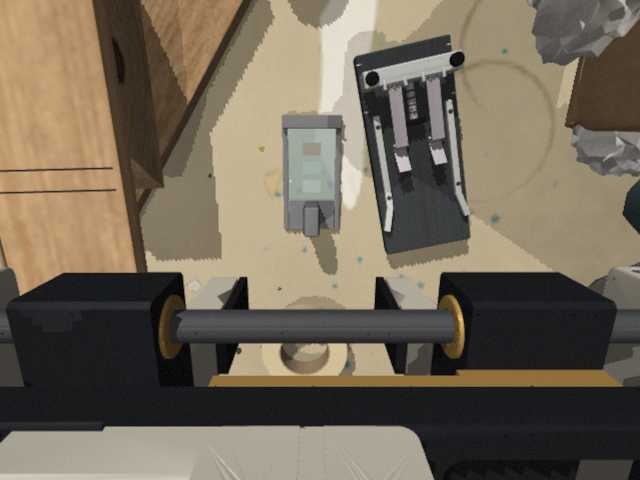

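The wrist view is sharp. The slide spans about (282–342, 115–230), with the grip top at about (311,220), matching the projection. The stage corners are at about (355,57), (450,37), (469,238) and (388,254), and the toes end at about (404,172) and (440,163). Next I lower onto the grip while refining the stage from this view.

>>> jog_arm:
  deltas:
    - [[0, 0.025, 0.6, 0], [0, 0.025, 1.4, 0], [0, 0.025, 2.1, 0], [0, 0.025, 2.7, 0], [0, 0.025, 3.0, 0], [0, 0.025, 3.13, 0], [0, 0.025, 3.13, 0], [0, 0.025, 3.13, 0]]

```text
t: 2.52
eef_pos: [0.5169, 0.2116, 0.0158]
ee_rot: [-3.141, -0.001, 0.049]
force: [-0.6, 0.9, 0.5]
width: 0.0601
gripper_force: 0.0
```

```bash
python3 go.py 0.516 0.212 0.0145 0.048; python3 - <<'E'
from h import *
f=pickle.load(open("w1.pkl","rb")); print("vfov",f["vfov"])
x0,y0=345,30; c=cv2.resize(f["img"][30:265,270:480],None,fx=3,fy=3,interpolation=cv2.INTER_CUBIC)
cv2.imwrite("pics/w1c.png",cv2.resize(f["img"][30:265,270:480],None,fx=2.5,fy=2.5,interpolation=cv2.INTER_CUBIC)[:,:,::-1])
E
```

```text
units [-0.0143 -0.0069  0.0217] turn 0.0069 t 2.52 pos [0.5169 0.2116 0.0158] rot [-3.1406e+00 -1.5000e-03  4.8600e-02] F [-0.56  0.91  0.45] w 0.06012065679565458 g 0.0
vfov 67.43489921242227
```

View pics/w1c.png

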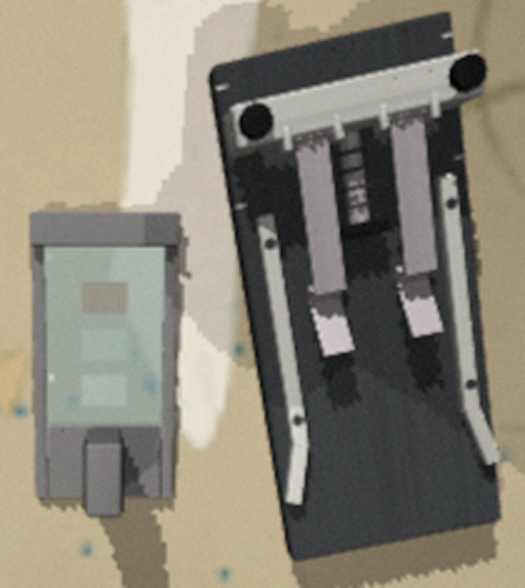

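The crop is sharp: stage corners (210,68), (452,12), (500,520), (292,560); toe ends (340,354), (428,337); nose folds (330,291), (416,274). Next I close on the grip and compute.

>>> jog_arm:
  deltas:
    - [[0, 0, 0.02, 0], [0, 0, 0.02, 0], [0, 0, 0.02, 0], [0, 0, 0.02, 0], [0, 0, 0.02, 0], [0, 0, 0.02, 0]]
  grip: 8
  squeeze: 40

```text
t: 3.28
eef_pos: [0.5164, 0.2109, 0.0136]
ee_rot: [-3.142, -0.0, 0.048]
force: [-0.2, 0.3, -0.3]
width: 0.0139
gripper_force: 39.8
```

```bash
cat > meas2.py <<'E'
from h import *
f=pickle.load(open("w1.pkl","rb"))
up=lambda x,y:(270+(x+.5)/2.5-.5,30+(y+.5)/2.5-.5)
P=lambda p,z: onz(f,*up(*p),z)[:2]
def fit(c):
    fl,fr,rr,rl=c; o=(fl+fr+rr+rl)/4; d=(fl+fr-rr-rl)/2; w=(fl+rl-fr-rr)/2
    return o,np.arctan2(d[1],d[0]),np.linalg.norm(d),np.linalg.norm(w),np.arctan2(-w[0],w[1])
st=fit([P(p,.018) for p in [(210,68),(452,12),(500,520),(292,560)]]); print("stage",st)
sl=fit([P((30,213),.01),P((181,213),.01),P((174,497),.005),P((37,497),.005)]); print("slide",sl)
print("grip top",np.mean([P(p,.042) for p in [(85,445),(122,443),(123,516),(87,516)]],0))
o,th=st[0],st[1]; ax=np.array([np.cos(th),np.sin(th)]); ay=np.array([-ax[1],ax[0]])
for n,z,ps in [("toe",.033,[(340,354),(428,337)]),("nose?",.023,[(330,291),(416,274)]),("rail far 40",.024,[(264,218),(447,175)]),("tips -67",.024,[(295,504),(492,463)]),
  ("knee",.024,[(298,428),(472,393)]),("knobs",.047,[(256,122),(467,72)]),("buf",.027,[(360,225)])]:
    print(n,[np.round([(P(p,z)-o)@ax*1e3,(P(p,z)-o)@ay*1e3],1) for p in ps])
E
python3 meas2.py; python3 go.py 0.516 0.212 0.07 0.048
```

```text
stage (array([0.58090654, 0.11928853]), np.float64(0.2563133790373572), np.float64(0.18342725009455293), np.float64(0.08343428791555203), np.float64(0.2536048242789454))
slide (array([0.55556079, 0.21441133]), np.float64(0.04905696156199007), np.float64(0.10917592715774783), np.float64(0.05579140603219479), np.float64(0.0485165995897041))
grip top [0.51615827 0.21296538]
toe [array([-12.8,  15. ]), array([-13.4, -16.7])]
nose? [array([ 9., 13.]), array([  8.5, -18.3])]
rail far 40 [array([38.8, 32.7]), array([ 39.7, -32.5])]
tips -67 [array([-67.1,  37.7]), array([-66.6, -38.2])]
knee [array([-38.1,  32.1]), array([-38.4, -33.4])]
knobs [array([67.8, 34.5]), array([ 68.5, -33.5])]
buf [array([29.5,  0.4])]
units [-0.0051 -0.0185 -0.9407] turn 0.0001 t 3.27 pos [0.5164 0.2109 0.0136] rot [-3.1416 -0.      0.048 ] F [-0.21  0.32 -0.35] w 0.013879427812634425 g 39.824872612953186
```

>>> jog_arm:
  deltas:
    - [[0, 0, -0.15, 0], [0, 0, -0.5, 0], [0, 0, -0.85, 0], [0, 0, -1.1, 0], [0, 0, -1.1, 0]]

```text
t: 3.9
eef_pos: [0.5169, 0.2114, 0.0809]
ee_rot: [-3.14, -0.002, 0.048]
force: [-0.3, -0.2, -1.8]
width: 0.0138
gripper_force: 39.8
```

```bash
python3 go.py 0.4417 0.0824 0.06 0.2555
```

```text
units [-1.3562  2.0874  0.3419] turn -2.377 t 3.9 pos [0.5169 0.2114 0.0809] rot [-3.14e+00 -2.00e-03  4.81e-02] F [-0.26 -0.22 -1.79] w 0.013754952772294904 g 39.822662472724915
```

>>> jog_arm:
  deltas:
    - [[-0.2, 0.3, 0, -0.4], [-0.5, 0.8, 0, -0.9], [-0.85, 1.3, 0, -1.5], [-1.15, 1.75, 0, -2.1], [-1.3, 2.0, 0.1, -2.38], [-1.356, 2.087, 0.34, -2.38], [-1.356, 2.087, 0.34, -2.38], [-1.356, 2.087, 0.34, -2.38]]

```text
t: 4.9
eef_pos: [0.4413, 0.0821, 0.0592]
ee_rot: [3.141, 0.0, 0.256]
force: [-0.6, 1.1, -1.4]
width: 0.014
gripper_force: 39.8
```

```bash
python3 go.py 0.4417 0.0824 0.0325 0.2555; python3 - <<'E'
from h import *
from station import arm,grab_frame
f=grab_frame("wrist"); pickle.dump(f,open("w2.pkl","wb"))
g=grab_frame("side"); pickle.dump(g,open("s2.pkl","wb"))
y,x=proj(f,(.52,.1,.04))[::-1].astype(int); print(x,y)
a=f["img"][20:270,200:470]; cv2.imwrite("pics/w2.png",cv2.resize(a,None,fx=2.2,fy=2.2,interpolation=cv2.INTER_CUBIC)[:,:,::-1])
for n,x,y,z in [("mouthL",-67,0,18)]:
    pass
E
```

```text
units [ 0.0074 -0.0032  0.445 ] turn 0.0044 t 4.9 pos [0.4413 0.0821 0.0592] rot [3.1414e+00 2.0000e-04 2.5590e-01] F [-0.61  1.06 -1.42] w 0.014029765860529956 g 39.82281804084778
315 119
```

View pics/w2.png

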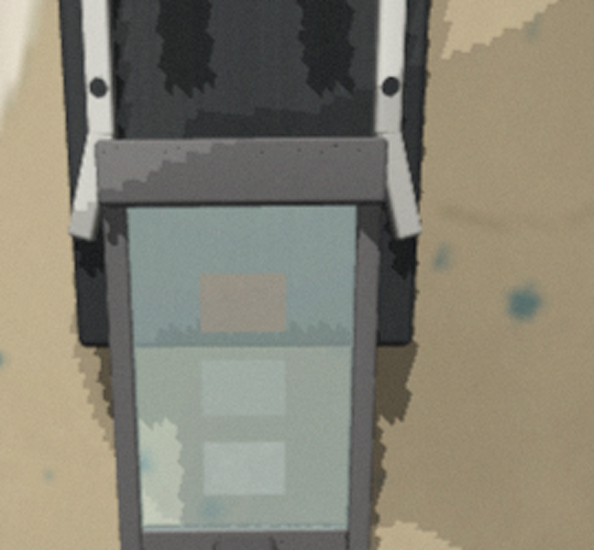

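The crop shows the slide held over the mouth. Its bar front corners are at about (97,142) and (386,139), the rail screws at (98,88) and (391,87), and the stage's rear corners at (80,345) and (410,344). Next I get the lateral offset and yaw.

```bash
python3 - <<'E'
from h import *
f=pickle.load(open("w2.pkl","rb"))
up=lambda x,y:(200+(x+.5)/2.2-.5,20+(y+.5)/2.2-.5)
o=np.array([.5815,.1189]); th=.2555; ax=np.array([np.cos(th),np.sin(th)]); ay=np.array([-ax[1],ax[0]])
def S(n,z,*ps):
    q=[onz(f,*up(*p),z)[:2]-o for p in ps]; a=np.array([[v@ax,v@ay] for v in q])*1e3
    print(n,a.round(1).tolist(),"mid",a.mean(0).round(1),"ang",np.round(np.arctan2(a[1,0]-a[0,0],a[0,1]-a[1,1]),3))
S("screws",.024,(98,88),(391,87)); S("stage rear",.018,(80,345),(410,344))
S("flare tips",.024,(80,236),(409,235)); S("rail inner at top",.024,(110,40),(377,40))
S("bar front",.0556,(97,143),(386,139)); S("bar rear",.0556,(100,206),(387,203))
S("glass edges",.0506,(141,526),(349,530))
E
```

```text
screws [[-35.8, 32.2], [-35.6, -33.0]] mid [-35.7  -0.4] ang 0.003
stage rear [[-92.9, 40.6], [-92.7, -41.5]] mid [-92.8  -0.5] ang 0.003
flare tips [[-67.2, 37.9], [-67.0, -38.7]] mid [-67.1  -0.4] ang 0.002
rail inner at top [[-26.2, 29.1], [-26.2, -29.5]] mid [-26.2  -0.2] ang -0.001
bar front [[-51.5, 27.5], [-50.8, -27.2]] mid [-51.2   0.2] ang 0.012
bar rear [[-62.8, 27.5], [-62.3, -27.9]] mid [-62.5  -0.2] ang 0.009
glass edges [[-129.5, 22.5], [-130.4, -23.5]] mid [-129.9   -0.5] ang -0.021
```

>>> jog_arm:
  deltas:
    - [[0, 0, 0.12, 0], [0, 0, 0.28, 0], [0, 0, 0.4, 0], [0, 0, 0.44, 0], [0, 0, 0.44, 0], [0, 0, 0.44, 0]]

```text
t: 5.75
eef_pos: [0.4413, 0.082, 0.0329]
ee_rot: [-3.142, -0.0, 0.256]
force: [0.9, -0.3, -0.9]
width: 0.0139
gripper_force: 39.8
```

>>> jog_arm:
  deltas:
    - [[0, 0, 0.007, 0], [0, 0, 0.014, 0], [0, 0, 0.02, 0], [0, 0, 0.02, 0]]

```text
t: 6.25
eef_pos: [0.4411, 0.0819, 0.0316]
ee_rot: [-3.142, -0.0, 0.256]
force: [0.1, 0.5, -1.4]
width: 0.0138
gripper_force: 39.8
```

>>> jog_arm:
  deltas:
    - [[0, 0, 0.005, 0], [0, 0, 0.01, 0], [0, 0, 0.01, 0]]

```text
t: 6.62
eef_pos: [0.4413, 0.082, 0.0313]
ee_rot: [-3.142, -0.001, 0.256]
force: [-1.5, -0.8, 5.4]
width: 0.0135
gripper_force: 39.9
```

>>> jog_arm:
  deltas:
    - [[0, 0, 0.005, 0], [0, 0, 0.01, 0], [0, 0, 0.01, 0]]

```text
t: 7.0
eef_pos: [0.4415, 0.0821, 0.0311]
ee_rot: [-3.141, -0.001, 0.256]
force: [-3.5, -1.0, 9.3]
width: 0.0138
gripper_force: 39.9
```

>>> jog_arm:
  deltas:
    - [[0, 0, -0.012, 0], [0.05, 0, -0.012, 0], [0.1, 0, -0.012, 0], [0.15, 0, -0.012, 0], [0.2, 0, -0.012, 0], [0.25, 0, -0.012, 0], [0.3, 0, -0.012, 0], [0.3, 0, -0.012, 0]]

```text
t: 8.0
eef_pos: [0.4592, 0.0866, 0.0314]
ee_rot: [3.142, -0.001, 0.256]
force: [-1.2, -1.1, 5.8]
width: 0.0136
gripper_force: 39.9
```

```bash
cat >> go.py <<'E'
def st():
    s=arm.get_state(); o=np.array([.5815,.1189]); th=.2555; ax=np.array([np.cos(th),np.sin(th)]); ay=np.array([-ax[1],ax[0]])
    p=s["eef_pos"]; F=s["force"]; q=p[:2]-o
    print("t",round(s["t"],2),"slide x mm",round(q@ax*1e3+38.9,2),"y",round(q@ay*1e3,2),"z",round(p[2]*1e3,2),"Fx",round(F[:2]@ax,2),"Fy",round(F[:2]@ay,2),"Fz",round(F[2],2),"rot",np.round(s["ee_rot"],4),"w",round(s["width"]*1e3,2))
E
python3 -c "import go;go.st()"
```

```text
t 8.0 slide x mm -87.57 y -0.33 z 31.36 Fx -1.48 Fy -0.8 Fz 5.79 rot [ 3.1415e+00 -7.0000e-04  2.5590e-01] w 13.63
```

>>> jog_arm:
  deltas:
    - [[0.05, 0, -0.004, 0], [0.1, 0, -0.004, 0], [0.15, 0, -0.004, 0], [0.2, 0, -0.004, 0], [0.25, 0, -0.004, 0], [0.3, 0, -0.004, 0], [0.35, 0, -0.004, 0], [0.35, 0, -0.004, 0]]

```text
t: 9.0
eef_pos: [0.4794, 0.0919, 0.0315]
ee_rot: [3.141, -0.0, 0.256]
force: [-0.3, -1.1, 4.3]
width: 0.0136
gripper_force: 39.9
```

```bash
python3 -c "import go;go.st()"
```

```text
t 9.0 slide x mm -66.72 y -0.33 z 31.48 Fx -0.55 Fy -0.95 Fz 4.31 rot [ 3.1415e+00 -4.0000e-04  2.5590e-01] w 13.55
```

>>> jog_arm:
  deltas:
    - [[0.017, 0, 0, 0], [0.034, 0, 0, 0], [0.05, 0, 0, 0], [0.067, 0, 0, 0], [0.083, 0, 0, 0], [0.1, 0, 0, 0], [0.117, 0, 0, 0], [0.133, 0, 0, 0]]

```text
t: 10.0
eef_pos: [0.4862, 0.0935, 0.0315]
ee_rot: [3.141, 0.001, 0.256]
force: [-5.9, -0.2, 12.0]
width: 0.0141
gripper_force: 39.9
```

```bash
python3 -c "import go;go.st()"
```

```text
t 10.0 slide x mm -59.73 y -0.52 z 31.5 Fx -5.75 Fy 1.28 Fz 12.01 rot [3.1412e+00 1.2000e-03 2.5570e-01] w 14.06
```

>>> jog_arm:
  deltas:
    - [[0, 0, -0.006, 0], [0, 0, -0.013, 0], [0, 0, -0.013, 0]]

```text
t: 10.38
eef_pos: [0.4862, 0.0936, 0.0316]
ee_rot: [3.141, 0.001, 0.255]
force: [-1.0, 0.2, -1.7]
width: 0.0136
gripper_force: 39.9
```

```bash
python3 -c "import go;go.st()"
```

```text
t 10.38 slide x mm -59.71 y -0.4 z 31.64 Fx -0.97 Fy 0.43 Fz -1.69 rot [3.1414e+00 9.0000e-04 2.5540e-01] w 13.6
```

>>> jog_arm:
  deltas:
    - [[0.015, 0, 0, 0], [0.03, 0, 0, 0], [0.045, 0, 0, 0], [0.06, 0, 0, 0], [0.06, 0, 0, 0]]

```text
t: 11.0
eef_pos: [0.4897, 0.0945, 0.0319]
ee_rot: [3.141, 0.001, 0.255]
force: [-2.7, -0.9, -4.5]
width: 0.0136
gripper_force: 39.9
```

```bash
python3 -c "import go;go.st()"
```

```text
t 11.0 slide x mm -56.09 y -0.4 z 31.86 Fx -2.82 Fy -0.19 Fz -4.48 rot [3.1415e+00 8.0000e-04 2.5550e-01] w 13.58
```

>>> jog_arm:
  deltas:
    - [[0.015, 0, 0, 0], [0.03, 0, 0, 0], [0.045, 0, 0, 0], [0.06, 0, 0, 0], [0.075, 0, 0, 0], [0.075, 0, 0, 0]]

```text
t: 11.75
eef_pos: [0.494, 0.0956, 0.0319]
ee_rot: [3.141, 0.001, 0.256]
force: [-4.9, -1.6, -5.0]
width: 0.014
gripper_force: 39.9
```

```bash
python3 -c "import go;go.st()"
```

```text
t 11.75 slide x mm -51.67 y -0.45 z 31.93 Fx -5.17 Fy -0.32 Fz -5.03 rot [3.1414e+00 9.0000e-04 2.5550e-01] w 13.98
```

>>> jog_arm:
  deltas:
    - [[0.015, 0, 0, 0], [0.03, 0, 0, 0], [0.045, 0, 0, 0], [0.06, 0, 0, 0], [0.06, 0, 0, 0]]

```text
t: 12.38
eef_pos: [0.4964, 0.0959, 0.0318]
ee_rot: [3.141, 0.003, 0.255]
force: [-9.1, -2.4, -1.0]
width: 0.0143
gripper_force: 39.9
```

```bash
python3 -c "import go;go.st()"
```

```text
t 12.38 slide x mm -49.28 y -0.74 z 31.84 Fx -9.42 Fy -0.03 Fz -1.0 rot [3.141e+00 2.800e-03 2.553e-01] w 14.3
```

>>> jog_arm:
  deltas:
    - [[0.01, 0, 0, 0], [0.02, 0, 0, 0], [0.03, 0, 0, 0], [0.04, 0, 0, 0], [0.04, 0, 0, 0]]

```text
t: 13.0
eef_pos: [0.5007, 0.0977, 0.0322]
ee_rot: [-3.141, -0.001, 0.256]
force: [0.2, -0.3, -5.6]
width: 0.0136
gripper_force: 40.0
```

```bash
python3 -c "import go;go.st()"
```

```text
t 13.0 slide x mm -44.61 y -0.13 z 32.23 Fx 0.13 Fy -0.33 Fz -5.63 rot [-3.1414e+00 -1.0000e-03  2.5590e-01] w 13.57
```

>>> jog_arm:
  deltas:
    - [[0.015, 0, 0.002, 0], [0.03, 0, 0.004, 0], [0.045, 0, 0.006, 0], [0.06, 0, 0.006, 0], [0.075, 0, 0.006, 0], [0.09, 0, 0.006, 0], [0.105, 0, 0.006, 0], [0.105, 0, 0.006, 0]]

```text
t: 14.0
eef_pos: [0.5065, 0.099, 0.0318]
ee_rot: [-3.142, -0.0, 0.256]
force: [-3.3, -2.4, -2.1]
width: 0.0139
gripper_force: 40.0
```

```bash
python3 -c "import go;go.st()"
```

```text
t 14.0 slide x mm -38.68 y -0.28 z 31.84 Fx -3.79 Fy -1.5 Fz -2.14 rot [-3.1416e+00 -4.0000e-04  2.5580e-01] w 13.89
```

Riding on the bar, with about 3 N of drag. Now finer steps until the drop.

>>> jog_arm:
  deltas:
    - [[0.01, 0, 0, 0], [0.02, 0, 0, 0], [0.03, 0, 0, 0], [0.04, 0, 0, 0], [0.05, 0, 0, 0], [0.05, 0, 0, 0]]

```text
t: 14.75
eef_pos: [0.5096, 0.0999, 0.0318]
ee_rot: [-3.141, -0.001, 0.256]
force: [-1.5, -0.2, -2.7]
width: 0.0136
gripper_force: 40.0
```

```bash
python3 -c "import go;go.st()"
```

```text
t 14.75 slide x mm -35.44 y -0.23 z 31.8 Fx -1.54 Fy 0.23 Fz -2.75 rot [-3.1415e+00 -8.0000e-04  2.5580e-01] w 13.56
```

>>> jog_arm:
  deltas:
    - [[0.01, 0, 0, 0], [0.02, 0, 0, 0], [0.03, 0, 0, 0], [0.03, 0, 0, 0]]

```text
t: 15.25
eef_pos: [0.5127, 0.1011, 0.0323]
ee_rot: [-3.141, -0.003, 0.256]
force: [5.4, 1.7, -3.6]
width: 0.0141
gripper_force: 40.0
```

```bash
python3 -c "import go;go.st()"
```

```text
t 15.25 slide x mm -32.18 y 0.16 z 32.3 Fx 5.64 Fy 0.24 Fz -3.58 rot [-3.141  -0.0033  0.2563] w 14.12
```

>>> jog_arm:
  deltas:
    - [[0.008, 0, 0, 0], [0.016, 0, 0, 0], [0.016, 0, 0, 0]]

```text
t: 15.62
eef_pos: [0.5128, 0.101, 0.0321]
ee_rot: [-3.141, -0.002, 0.256]
force: [4.6, 1.9, -3.4]
width: 0.014
gripper_force: 40.0
```

```bash
python3 -c "import go;go.st()"
```

```text
t 15.62 slide x mm -32.08 y 0.04 z 32.09 Fx 4.94 Fy 0.68 Fz -3.43 rot [-3.1412e+00 -1.9000e-03  2.5620e-01] w 14.05
```

>>> jog_arm:
  deltas:
    - [[0.008, 0, 0, 0], [0.016, 0, 0, 0], [0.016, 0, 0, 0]]

```text
t: 16.0
eef_pos: [0.5129, 0.1008, 0.0318]
ee_rot: [-3.141, -0.0, 0.256]
force: [3.1, 2.7, -3.0]
width: 0.0137
gripper_force: 40.0
```

```bash
python3 -c "import go;go.st()"
```

```text
t 16.0 slide x mm -32.04 y -0.19 z 31.84 Fx 3.67 Fy 1.79 Fz -3.03 rot [-3.1415e+00 -4.0000e-04  2.5590e-01] w 13.67
```

>>> jog_arm:
  deltas:
    - [[0.008, 0, 0, 0], [0.016, 0, 0, 0], [0.025, 0, 0, 0], [0.025, 0, 0, 0]]

```text
t: 16.5
eef_pos: [0.5133, 0.1004, 0.0316]
ee_rot: [3.141, 0.002, 0.255]
force: [-3.1, 1.3, 2.3]
width: 0.014
gripper_force: 40.0
```

```bash
python3 -c "import go;go.st()"
```

```text
t 16.5 slide x mm -31.78 y -0.61 z 31.62 Fx -2.64 Fy 1.98 Fz 2.35 rot [3.1412e+00 1.7000e-03 2.5540e-01] w 13.99
```

```bash
python3 - <<'E'
from h import *
from station import grab_frame
f=grab_frame("wrist"); g=grab_frame("side"); pickle.dump((f,g),open("v3.pkl","wb"))
u,v=proj(f,(.588,.121,.025)).astype(int); a,b=proj(g,(.588,.121,.025)).astype(int); print(u,v,a,b)
cut=lambda im,u,v,k: cv2.resize(im[max(v-k,0):v+k,max(u-k,0):u+k],(395,590 if 0 else 395),interpolation=cv2.INTER_CUBIC)
cv2.imwrite("pics/v3.png",np.hstack([cut(f["img"],u,v,60),cut(g["img"],a,b,45)])[:,:,::-1])
E
```

```text
307 125 325 254
```

View pics/v3.png

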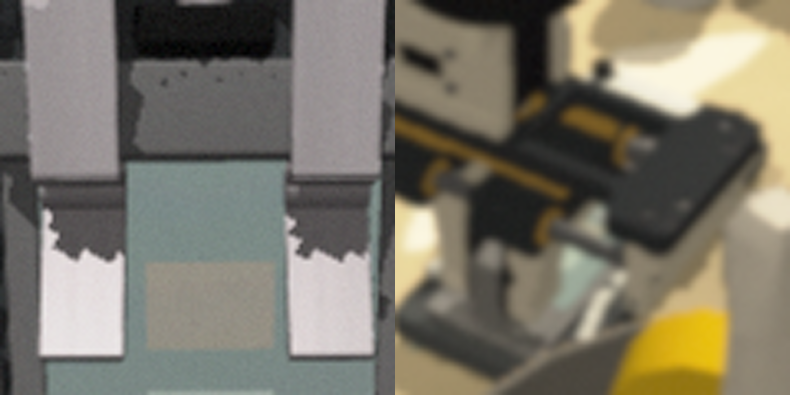

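The wrist view shows both clip folds at about (80,190) and (330,190), on the glass behind the bar's rear edge (row 158). The bar's front is at the buffer, so the slide has latched. Now I let go and retreat upward.

>>> jog_arm:
  deltas:
    - [[0, 0, 0, 0], [0, 0, 0, 0], [0, 0, 0, 0], [0, 0, 0, 0]]
  grip: 40

```text
t: 17.1
eef_pos: [0.5143, 0.101, 0.0317]
ee_rot: [3.142, -0.0, 0.256]
force: [-1.2, -0.1, 0.3]
width: 0.0395
gripper_force: 0.0
```

>>> jog_arm:
  deltas:
    - [[0, 0, -0.1, 0], [0, 0, -0.4, 0], [0, 0, -0.9, 0], [0, 0, -1.4, 0], [0, 0, -1.9, 0], [0, 0, -2.3, 0], [0, 0, -2.5, 0], [0, 0, -2.5, 0]]

```text
t: 18.1
eef_pos: [0.5144, 0.1012, 0.1823]
ee_rot: [-3.141, -0.001, 0.256]
force: [0.1, 0.5, -0.2]
width: 0.0397
gripper_force: 0.0
```

```bash
python3 - <<'E'
from h import *
import go; go.st()
from station import grab_frame
f=grab_frame("wrist"); pickle.dump(f,open("w4.pkl","wb"))
u,v=proj(f,(.565,.115,.025)).astype(int); print(u,v)
a=f["img"][max(v-110,0):v+110,max(u-90,0):u+90]; cv2.imwrite("pics/w4.png",cv2.resize(a,None,fx=2.7,fy=2.7,interpolation=cv2.INTER_CUBIC)[:,:,::-1])
E
```

```text
t 18.1 slide x mm -30.47 y -0.19 z 182.32 Fx 0.19 Fy 0.42 Fz -0.15 rot [-3.1411e+00 -1.4000e-03  2.5570e-01] w 39.68
310 163
```

View pics/w4.png

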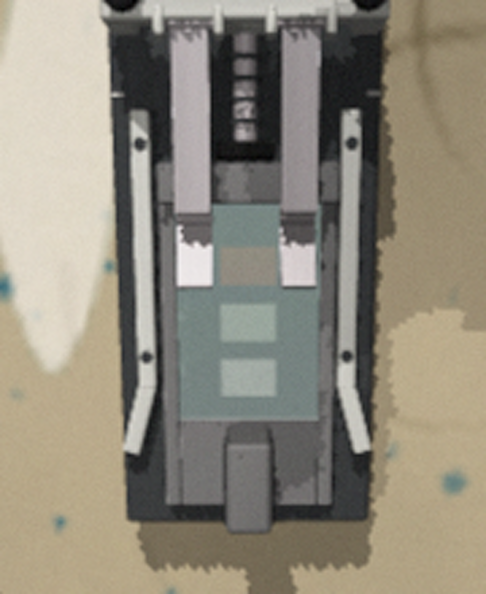

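The crop shows the slide straight in the channel. The bar's rear edge is at row 203, both clip noses sit just behind it at about row 213 on the glass, and the gripper is clear. Handing in.

```bash
python3 -c "
from station import arm
print(arm.job_done())"
```

```text
the job is handed in; nothing more can be done
None
```

I handed the job in at about 18 s: the slide is latched under both clips, released and lying straight in the channel, with the gripper clear and nothing else touched; no verdict was returned.

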